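# Sort a mixed-up set of parts trays

## Robot

A 6-joint arm with a two-finger parallel gripper is mounted at the origin on a cart in front of the work surface, level with it; the furniture and walls round the work are solid. World frame = base frame: x ahead of the robot, y to its left, z up, the work surface at z = 0. Lengths are in m, angles in rad, forces in N, time in s.
With the tool pointing down it reaches from about 0.325 to 0.75 m from the base axis. Payload 7.6 kg.
Tool frame: the origin (TCP) lies at the very end of the fingers, on their centre line; the grasp point (between the pads) lies 19 mm behind it; z points along the fingers, y is the line along which they close (so a half turn about z gives the same grasp; the last joint's range is limited). The gripper opens to 85 mm and grips with 20 to 120 N. Pads are 22 mm wide; open, the fingers measure 114 mm over their backs; the gripper's body (76 mm by 85 mm) begins 54 mm behind the grasp point. The pads swing forward as they close: fully open they stand 13 mm farther back than shut.
Start: joints at [-1.356, 0.052, 1.401, -0, 1.689, -0.07], TCP at [0.148, -0.504, 0.231] pointing down, gripper open.
Joint ranges: [-2.9, 2.9], [-0.91, 2.17], [0.12, 2.37], [-1.06, 4.2], [0.26, 2.73], [-2.93, 2.93]. Speed limits (rad/s): [2.57, 2.57, 3.01, 3.14, 3.14, 3.14].

## Interface

Orientations are given as [roll, pitch, yaw] about the fixed x, y, z axes, in that order (R = Rz(yaw) Ry(pitch) Rx(roll)).
In Python, from rig import env, cams, workorder gives the robot as it stands.
- The arm moves only by the tool step_arm, never from a script. Its argument "commands" is a list of rows, each a list of 7 numbers: the turn, a rotation vector about the tool's x, y, z in rad, then the shift along the tool's x, y, z in m, then the finger opening in m, from 0 to 0.0854. A call has exactly 8 rows; each row is the pose to reach, as a shift and turn from the pose commanded when the call began, along the tool's axes at that moment; what a row does not reach only later rows make up. A row lasts 1/8 s, in which the tool goes at most 62.5 mm and 10.7 degrees, less where a joint would pass 70% of its speed; a pose out of reach is approached as far as the arm can. A call with a gripper value outside its range is refused whole. The fingers move at their own pace and stop on an object; "force" is the grip in N (left out, the last holds). Time passes only in rows, so rows that repeat a pose let the fingers close, or fill a call up. It gives the time, the measured TCP pose, the force, the opening and the grip force at its end, in the units of the state.
- env.observe(): the state, without advancing time (a new reading comes with each control period).
- cams.grab_frame(name): name is "scene" or "side" or "wrist"; returns a dict with "image" (420x560x3 uint8, blue, green, red), "K" (3x3 intrinsics, pixels), "xyz" and "rotation" of the camera in the world; the wrist camera has in their place "tool_from_camera" (4x4, takes a point from camera to tool coordinates, whose origin is the TCP and whose axes are the flange's). Camera axes: x right, y down, z forward; pixel columns grow to the right and rows downward; lengths in m; the calibration is good to about 2 mm. The wrist camera is an equidistant fisheye: a pixel r from the principal point sees the ray r / f radians off the axis. A picture is of the moment at which its call begins: read the wrist's pose just before it. There is no depth.
- workorder.sign_off(): hands the job in; it is judged then, once.
Trained networks look in a picture, given as the dict that the camera call returned (one of the last four; its "shot" number tells which), for a name from the list of things; names that differ only in an ending like _2 or _b are one class to them, and where a whole thing is asked for, a point or a joint stands for the part that bears it (a point fixed in the world has none). Each returns a list of dicts, best first, with "conf" (0 to 1); they miss things now and then, are a little off and sometimes report something else, mostly with a low value. They report only what shows in the picture. A call takes as long as a camera call. They do not tell look-alikes from the thing itself.
- cams.spot_in(picture, label): "bbox" ([left, top, right, bottom] in pixels, round what is visible of it).
- cams.masks_of(picture, label): "region" (420x560 bool, what is visible of it) and "bbox" ([left, top, right, bottom] in pixels, round what is visible of it).
- cams.landmark_of(picture, label): "at" ([row, column] in pixels: a listed point, or the origin of a listed thing).
The state is a dict: "clock": time; "joint_pos": joint angles; "dq": joint speeds; "joint_efforts": joint torques, N m; "eef_pos": TCP position; "ee_rot": TCP orientation; "force": force on the tool from outside, world axes, zero at the start; "torque": the same for the moment, N m; "finger_gap": finger opening in m; "grasp_force": force on a finger pad.
Only numpy, scipy, OpenCV 4.12 (cv2) and the standard library are available. Lean on these libraries where they do the work, as an engineer would, in place of code of your own. Each camera call takes 0.05 s, during which the arm holds its last target. There are 200 camera calls.

## Task

The contents of the three grey parts trays are mixed up: move the roll of tape to the round tray, the white strip connector to the long tray (lying along it) and the tall heat sink to the square tray, each set down flat in the middle of its tray and let go. The trays hold one part each; the empty cork mat is there to park a part on the way, and is empty again at the end. Do not shift the other things on the table.

Things in the scene. Friction and masses are not known exactly. Their poses are not given: they have to be found in the camera images.
- roll_center (a point): Roll of yellow insulating tape lying flat, a round ring 57 mm across (58 mm over its tape end) and 19 mm tall with a hole in the middle; its axis is vertical. The point is its centre, half-way up (9.5 mm above its underside); z up. Take it from outside across the 57 mm, in any direction. 0.06 kg.
- strip_center (a point): White strip connector with ten ways, a bar 20 mm (x) by 110 mm (y) by 16 mm tall, lying flat. The point is its centre, half-way up (8 mm above its underside); y runs along the bar, z up. Take it across the 20 mm. 0.05 kg.
- sink_center (a point): Bare metal heat sink with tall upright fins, 50 mm (x) by 60 mm (y) by 28 mm tall, a solid block to the fingers. The point is its centre, half-way up (14 mm above its underside); z up. Take it across the 50 mm, along its x. 0.09 kg.
- tray_round_center (a point): Round grey parts tray, 140 mm across outside, 130 mm inside. Fixed. The point is the centre of its floor's upper face, 3 mm above the table; the rim round it stands 3 mm above the floor.
- tray_square_center (a point): Square grey parts tray, 125 x 125 mm outside, 115 mm inside. Fixed. The point is the centre of its floor's upper face, 3 mm above the table; the rim stands 3 mm above the floor; x and y run along its sides.
- tray_long_center (a point): Oblong grey parts tray, 150 mm (x) by 90 mm (y) outside, 140 x 80 mm inside. Fixed. The point is the centre of its floor's upper face, 3 mm above the table; the rim stands 3 mm above the floor; x runs along its length.
- mat_spare_center (a point): Flat square cork mat without a rim, 110 x 110 mm, 3 mm thick, empty at the start: the parking place. Fixed. The point is the centre of its upper face, 3 mm above the table.
- clip: Bystander, stays where it is. Small red crocodile clip lying flat, 52 x 11 x 11 mm; origin at the centre of its underside.
- nippers: Bystander, stays where it is. Nippers with blue handles lying flat, 158 x 62 x 12 mm; origin at the centre of the underside, x along the length.
- meter: Bystander, stays where it is. Dark hand multimeter lying on its back, 145 mm (x) by 70 mm (y) by 43 mm; origin at the centre of its underside.
There are look-alikes about, which are no part of the job. What is shaped like the part that bears sink_center but blue is not meant.

How it is judged:
By the outcome, as a careful person would: the job done as asked, in the order asked, and still so for the second after the job is handed in, with the robot touching nothing.
It also fails if it takes over 102 s, if anything falls off the work surface, if the arm or the gripper's body presses on something with over 40 N, if the wrist force passes 120 N, or if a joint passes its speed limit or range.

## Working session

There is one attempt and no reset: what is moved stays moved. The work goes in short steps, Python scripts to look and compute and a tool call to move; the robot and the scene stay as the last step left them, time stands still between calls to the robot, and variables do not carry over. Pictures are saved under pics/ and viewed, at most 15 in all, crops included, and the job is handed in when it is done.

Besides the shell and the picture viewer there is one more tool, called after "Request:" in YAML: its name, and indented under it one key for each argument. step_arm: Moves the arm, as the interface text tells. Its arguments: {"type":"object","properties":{"commands":{"type":"array","items":{"type":"array","items":{"type":"number"}}},"force":{"type":"number"}},"required":["commands"]}

```bash
ls; mkdir -p pics
cat > h.py <<'E'
import numpy as np,cv2
from rig import env,cams,workorder
from scipy.spatial.transform import Rotation as R
def ray(p,uv,st=None):
    K=np.array(p["K"]);u,v=uv
    if "tool_from_camera" in p:
        x=(u-K[0,2])/K[0,0];y=(v-K[1,2])/K[1,1];r=np.hypot(x,y)
        d=np.array([np.sin(r)*x/max(r,1e-9),np.sin(r)*y/max(r,1e-9),np.cos(r)])
        T=np.array(p["tool_from_camera"]);Rt=R.from_euler('xyz',st["ee_rot"]).as_matrix()
        return Rt@T[:3,3]+np.array(st["eef_pos"]),Rt@T[:3,:3]@d
    d=np.array([(u-K[0,2])/K[0,0],(v-K[1,2])/K[1,1],1])
    Rm=np.array(p["rotation"])
    if Rm.shape!=(3,3): Rm=R.from_euler('xyz',Rm).as_matrix()
    return np.array(p["xyz"]),Rm@d
def onz(p,uv,z,st=None):
    o,d=ray(p,uv,st);return o+d*(z-o[2])/d[2]
E
python3 - <<'E'
from h import *
print(env.observe())
Z=dict(roll_center=.0125,strip_center=.011,sink_center=.017,tray_round_center=.003,tray_square_center=.003,tray_long_center=.003,mat_spare_center=.003,clip=0,nippers=0,meter=0)
for c in("scene","side"):
    p=cams.grab_frame(c);cv2.imwrite(f"pics/{c}.png",p["image"]);print(c,p["xyz"])
    for n,z in Z.items():
        for d in cams.landmark_of(p,n)[:3]:
            r,cc=d["at"];print(c,n,round(d["conf"],2),[round(cc),round(r)],onz(p,(cc,r),z).round(3))
E
```

```text
pics
{'clock': 0.0, 'joint_pos': array([-1.35631557e+00,  5.28171464e-02,  1.40172881e+00,  9.26103690e-07,
        1.68860850e+00, -7.02989085e-02]), 'dq': array([-0.00212258, -0.00081607,  0.00086218,  0.00167774, -0.00010781,
        0.00029869]), 'joint_efforts': array([ 1.90182916e-03, -3.81665397e+01, -3.60184729e+01,  6.40288863e-05,
        6.17598707e-03, -2.63676355e-05]), 'eef_pos': array([ 0.14745452, -0.50355003,  0.23048064]), 'ee_rot': array([-3.14003477e+00, -1.10620283e-04,  2.84779688e-01]), 'force': array([-0.24003761, -0.4785869 , -0.35825768]), 'torque': array([-0.03316391,  0.0166119 , -0.00123478]), 'grasp_force': 0.0, 'finger_gap': 0.08576278002480964}
scene [0.00829993 0.4687109  0.95164834]
scene roll_center 0.52 [347, 192] [ 0.484 -0.425  0.012]
scene sink_center 0.74 [324, 247] [ 0.408 -0.195  0.017]
scene sink_center 0.7 [339, 157] [ 0.603 -0.547  0.017]
scene sink_center 0.53 [272, 202] [ 0.632 -0.235  0.017]
scene tray_round_center 0.9 [224, 260] [0.595 0.005 0.003]
scene tray_square_center 0.62 [346, 197] [ 0.481 -0.411  0.003]
scene tray_long_center 0
[... 183 characters left out ...]
0.193 0.   ]
scene meter 0.97 [324, 247] [ 0.415 -0.21   0.   ]
side [ 0.24601587 -0.94267154  0.77776268]
side roll_center 0.98 [276, 298] [ 0.494 -0.42   0.012]
side strip_center 0.59 [248, 188] [0.605 0.016 0.011]
side sink_center 0.95 [346, 325] [ 0.6   -0.56   0.017]
side sink_center 0.92 [293, 232] [ 0.636 -0.241  0.017]
side sink_center 0.81 [266, 370] [ 0.394 -0.578  0.017]
side tray_square_center 0.84 [278, 302] [ 0.495 -0.427  0.003]
side tray_long_center 0.76 [294, 238] [ 0.635 -0.248  0.003]
side clip 0.47 [292, 179] [0.766 0.012 0.   ]
side nippers 0.55 [250, 159] [0.683 0.188 0.   ]
side meter 0.75 [214, 254] [ 0.411 -0.206  0.   ]
side meter 0.63 [246, 158] [0.677 0.202 0.   ]
```

View pics/scene.png

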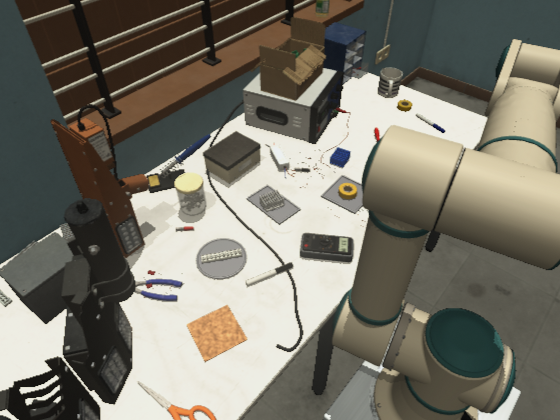

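View pics/side.png

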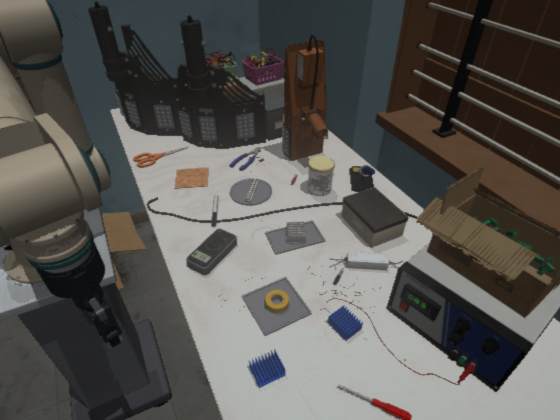

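The round tray holds the strip (≈248,190 in the side view), the long tray the bare sink (≈295,233) and the square tray the tape (≈277,300). The blue sinks at (346,322) and (266,368) are the look-alikes. I'll work in this order: roll→mat, sink→square, strip→long, roll→round.

Request:
step_arm:
  commands:
    - [0,0,0,0.045,0.002,0,0.085]
    - [0,0,0,0.09,0.004,0,0.085]
    - [0,0,0,0.14,0.007,0,0.085]
    - [0,0,0,0.19,0.009,0,0.085]
    - [0,0,0,0.24,0.011,0,0.085]
    - [0,0,0,0.29,0.013,0,0.085]
    - [0,0,0,0.33,0.015,0.01,0.085]
    - [0,0,0,0.35,0.016,0.01,0.085]
  force: 30

```text
clock: 2.1
eef_pos: [0.4896, -0.4196, 0.2197]
ee_rot: [-3.14, 0.001, 0.287]
force: [-0.0, -0.5, -0.1]
finger_gap: 0.085
grasp_force: 0.0
```

```bash
cat >> h.py <<'E'
Z=dict(roll_center=.0125,strip_center=.011,sink_center=.017,tray_round_center=.003,tray_square_center=.003,tray_long_center=.003,mat_spare_center=.003)
TOP=dict(roll_center=.022,strip_center=.019,sink_center=.031,tray_round_center=.006,tray_square_center=.006,tray_long_center=.006,mat_spare_center=.003)
def look(cam,names,save=None):
    st=env.observe();p=cams.grab_frame(cam)
    if save: cv2.imwrite("pics/"+save,p["image"])
    print("tcp",st["eef_pos"].round(4),"rot",st["ee_rot"].round(3),"t",st["clock"])
    for n in names:
        for d in cams.landmark_of(p,n)[:3]:
            r,c=d["at"];print(n,"pt",round(d["conf"],2),[round(c),round(r)],onz(p,(c,r),Z[n],st).round(4))
        for d in cams.masks_of(p,n)[:3]:
            cs,_=cv2.findContours(d["region"].astype(np.uint8),cv2.RETR_EXTERNAL,cv2.CHAIN_APPROX_NONE)
            c=max(cs,key=cv2.contourArea)[:,0]
            w=np.array([onz(p,q,TOP[n],st)[:2] for q in c.astype(float)])
            (cx,cy),(a,b),an=cv2.minAreaRect((w*1000).astype(np.float32))
            if a<b: a,b,an=b,a,an+90
            print(n,"mask",round(d["conf"],2),"ctr",round(cx/1e3,4),round(cy/1e3,4),"size",round(a),round(b),"long-axis deg",round(an%180,1))
def shift(t,yaw=None):
    "tool-frame shift and z-turn from the present pose to world t, tool down with yaw"
    st=env.observe();Rt=R.from_euler('xyz',[np.pi,0,st["ee_rot"][2]])
    y=st["ee_rot"][2] if yaw is None else yaw
    print("shift",Rt.inv().apply(np.array(t)-st["eef_pos"]).round(4),"turn z",round(float((Rt.inv()*R.from_euler('xyz',[np.pi,0,y])).as_rotvec()[2]),3))
E
python3 -c "
from h import *
look('wrist',list(Z),'w1.png')"
```

```text
tcp [ 0.4896 -0.4196  0.2197] rot [-3.14e+00  1.00e-03  2.87e-01] t 2.1
roll_center pt 0.78 [286, 188] [ 0.4884 -0.4345  0.0125]
roll_center mask 0.57 ctr 0.4893 -0.43 size 59 55 long-axis deg 43.7
strip_center mask 0.57 ctr 0.604 -0.0123 size 109 26 long-axis deg 52.6
sink_center pt 0.88 [160, 16] [ 0.639  -0.2465  0.017 ]
sink_center pt 0.84 [367, 286] [ 0.3995 -0.5672  0.017 ]
sink_center pt 0.8 [414, 122] [ 0.6032 -0.5498  0.017 ]
sink_center mask 0.91 ctr 0.6366 -0.2485 size 70 49 long-axis deg 66.2
sink_center mask 0.74 ctr 0.5989 -0.546 size 69 50 long-axis deg 101.7
sink_center mask 0.64 ctr 0.3986 -0.5472 size 73 29 long-axis deg 23.5
tray_round_center pt 0.62 [6, 29] [0.6077 0.0102 0.003 ]
tray_round_center pt 0.59 [8, 28] [0.6093 0.0055 0.003 ]
tray_round_center mask 0.7 ctr 0.6111 -0.0223 size 127 90 long-axis deg 22.6
tray_square_center pt 0.93 [283, 190] [ 0.4835 -0.4326  0.003 ]
tray_long_center mask 0.59 ctr 0.6181 -0.2451 size 117 92 long-axis deg 173.4
```

View pics/w1.png

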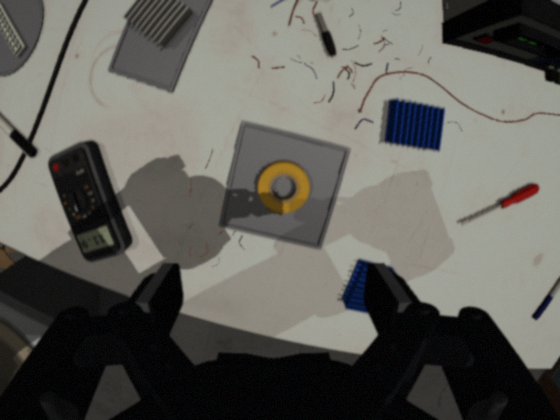

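Run:
```python
from h import *
look('scene',['tray_round_center','tray_long_center','tray_square_center','mat_spare_center','strip_center'])
look('side',['tray_round_center','tray_long_center','tray_square_center','mat_spare_center','strip_center','sink_center'])
# square tray corners seen in w1 are worked out separately
shift([.4889,-.431,.06]);shift([.4889,-.431,.007])
```

```text
tcp [ 0.4878 -0.421   0.2214] rot [ 3.141 -0.     0.285] t 2.85
tray_round_center mask 0.75 ctr 0.6064 0.0044 size 135 134 long-axis deg 130.2
tray_long_center pt 0.85 [271, 201] [ 0.6469 -0.2469  0.003 ]
tray_long_center mask 0.94 ctr 0.634 -0.244 size 153 92 long-axis deg 173.7
tray_long_center mask 0.71 ctr 0.4202 -0.2023 size 115 92 long-axis deg 33.9
tray_square_center mask 0.51 ctr 0.5308 -0.3844 size 73 36 long-axis deg 132.5
mat_spare_center pt 0.69 [215, 331] [0.4603 0.17   0.003 ]
mat_spare_center mask 0.95 ctr 0.456 0.1691 size 112 110 long-axis deg 160.4
strip_center pt 0.78 [224, 256] [0.6005 0.0016 0.011 ]
strip_center mask 0.88 ctr 0.6019 0.006 size 108 27 long-axis deg 52.3
tcp [ 0.488  -0.4209  0.2213] rot [3.141 0.    0.285] t 3.4
tray_round_center pt 0.87 [247, 193] [0.5965 0.0029 0.003 ]
tray_round_center mask 0.8 ctr 0.5679 0.0164 size 130 52 long-axis deg 75.6
tray_long_center pt 0.82 [294, 238] [ 0.6323 -0.2499  0.003 ]
tray_long_center pt 0.55 [274, 299] [ 0.4924 -0.415   0.003 ]
tray_long_center mask 0.74 ctr 0.637 -0.2475 size 148 93 long-axis deg 173.1
tray_square_center pt 0.92 [278, 301] [ 0.4965 -0.4237  0.003 ]
tray_square_center mask 0.83 ctr 0.4874 -0.4312 size 130 129 long-axis deg 92.5
mat_spare_center pt 0.94 [193, 178] [0.4607 0.1608 0.003 ]
mat_spare_center mask 0.86 ctr 0.4587 0.1703 size 112 108 long-axis deg 71.5
strip_center mask 0.62 ctr 0.4828 -0.4401 size 126 124 long-axis deg 92.0
sink_center pt 0.73 [346, 323] [ 0.6038 -0.556   0.017 ]
sink_center pt 0.63 [294, 229] [ 0.6441 -0.2312  0.017 ]
sink_center mask 0.77 ctr 0.3958 -0.5827 size 64 61 long-axis deg 179.0
sink_center mask 0.64 ctr 0.5948 -0.5587 size 71 64 long-axis deg 101.3
sink_center mask 0.51 ctr 0.6381 -0.2787 size 40 25 long-axis deg 61.8
shift [-0.0019  0.01    0.1613] turn z 0.0
shift [-0.0019  0.01    0.2143] turn z 0.0
```

Request:
step_arm:
  commands:
    - [0,0,0,0,0.01,0.04,0.085]
    - [0,0,0,0,0.01,0.09,0.085]
    - [0,0,0,0,0.01,0.14,0.085]
    - [0,0,0,0,0.01,0.18,0.085]
    - [0,0,0,0,0.01,0.205,0.085]
    - [0,0,0,0,0.01,0.217,0.085]
    - [0,0,0,0,0.01,0.217,0.07]
    - [0,0,0,0,0.01,0.217,0.04]
  force: 30

```text
clock: 5.05
eef_pos: [0.4915, -0.4312, 0.0063]
ee_rot: [3.139, -0.001, 0.285]
force: [-5.2, 2.8, 10.0]
finger_gap: 0.0544
grasp_force: 29.8
```

Run:
```python
from h import *
import cv2
p=cams.grab_frame('wrist');cv2.imwrite('pics/w2.png',p['image']);print(env.observe()['finger_gap'])
```

```text
0.05378059445351899
```

View pics/w2.png

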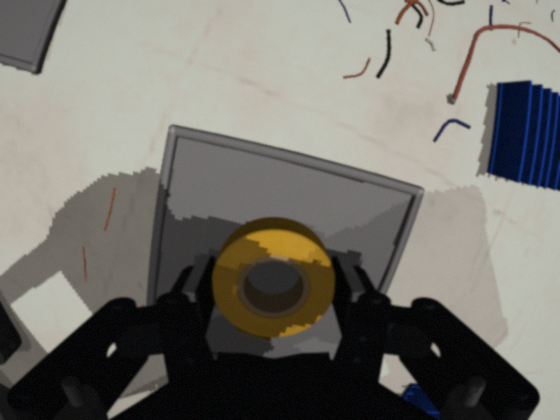

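The roll sits between the fingers (hole at ≈272,285), but the gap reads 54 mm and there is 10 N of upward force. I'll check the offset.

Run:
```python
from h import *
st=env.observe();p=cams.grab_frame('wrist')
print(st['eef_pos'],st['force'],st['finger_gap'],st['grasp_force'])
for uv in [(272,278),(273,285)]: 
    w=onz(p,uv,.022,st); print(w, R.from_euler('xyz',st['ee_rot']).inv().apply(w-st['eef_pos']))
print(p['tool_from_camera'].round(3))
```

```text
[ 0.49164109 -0.43141129  0.00659747] [-0.01678417 -0.74325464  0.91543565] 0.05378059445351899 31.617872276099206
[ 0.4938063  -0.43023636  0.022     ] [ 0.00243407 -0.00046937 -0.01540005]
[ 0.49052265 -0.43165135  0.022     ] [-1.11487908e-03 -3.40085521e-05 -1.54046264e-02]
[[-0.001 -0.96  -0.281  0.07 ]
 [ 1.    -0.001  0.     0.   ]
 [-0.001 -0.281  0.96  -0.142]
 [ 0.     0.     0.     1.   ]]
```

Request:
step_arm:
  commands:
    - [0,0,0,0,0,-0.04,0.04]
    - [0,0,0,0,0,-0.09,0.04]
    - [0,0,0,0.005,-0.02,-0.13,0.04]
    - [0,0,0,0.014,-0.06,-0.14,0.04]
    - [0,0,0,0.025,-0.11,-0.14,0.04]
    - [0,0,0,0.037,-0.16,-0.14,0.04]
    - [0,0,0,0.049,-0.21,-0.14,0.04]
    - [0,0,0,0.06,-0.26,-0.14,0.04]

```text
clock: 6.15
eef_pos: [0.4751, -0.1625, 0.1451]
ee_rot: [3.141, -0.001, 0.285]
force: [1.3, 1.2, -1.0]
finger_gap: 0.054
grasp_force: 32.2
```

Request:
step_arm:
  commands:
    - [0,0,0,0.012,-0.05,0,0.04]
    - [0,0,0,0.023,-0.1,0,0.04]
    - [0,0,0,0.035,-0.15,0,0.04]
    - [0,0,0,0.046,-0.2,0,0.04]
    - [0,0,0,0.058,-0.25,0,0.04]
    - [0,0,0,0.07,-0.29,0,0.04]
    - [0,0,0,0.076,-0.325,0.02,0.04]
    - [0,0,0,0.076,-0.325,0.06,0.04]

```text
clock: 7.15
eef_pos: [0.458, 0.1717, 0.086]
ee_rot: [-3.141, -0.006, 0.288]
force: [-0.1, -0.3, -1.5]
finger_gap: 0.0541
grasp_force: 32.2
```

Run:
```python
from h import *
print(env.observe()['finger_gap'],env.observe()['grasp_force'])
look('wrist',['mat_spare_center','tray_round_center','strip_center'],'w3.png')
shift([.457,.169,.008])
```

```text
0.05406476383203704 32.24025659373183
tcp [0.458  0.1717 0.086 ] rot [-3.141 -0.006  0.288] t 7.15
mat_spare_center pt 0.8 [278, 218] [0.4586 0.1678 0.003 ]
mat_spare_center mask 0.67 ctr 0.4568 0.1688 size 111 110 long-axis deg 160.6
tray_round_center pt 0.85 [513, 107] [0.6057 0.0064 0.003 ]
tray_round_center mask 0.83 ctr 0.6041 0.0095 size 139 132 long-axis deg 20.2
strip_center pt 0.66 [524, 108] [0.6081 0.0007 0.011 ]
strip_center mask 0.68 ctr 0.6034 0.0086 size 111 29 long-axis deg 53.7
shift [-0.0011 -0.0002  0.0784] turn z 0.0
```

View pics/w3.png

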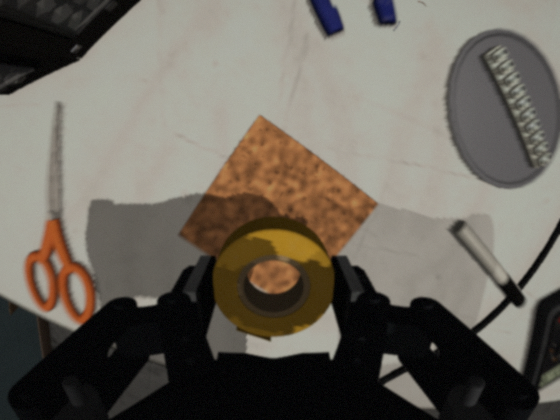

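The roll is held over the cork mat, with the mat centre at ≈(278,218). I'll set it down there.

Request:
step_arm:
  commands:
    - [0,0,0,0,0,0.04,0.04]
    - [0,0,0,0,0,0.07,0.04]
    - [0,0,0,0,0,0.078,0.04]
    - [0,0,0,0,0,0.078,0.04]
    - [0,0,0,0,0,0.078,0.075]
    - [0,0,0,0,0,0.078,0.085]
    - [0,0,0,0,0,0.075,0.085]
    - [0,0,0,0,0,0.04,0.085]

```text
clock: 8.5
eef_pos: [0.4552, 0.1687, 0.0428]
ee_rot: [3.142, 0.005, 0.285]
force: [0.5, 0.3, 0.1]
finger_gap: 0.085
grasp_force: 0.0
```

Run:
```python
from h import *
shift([.58,-.225,.16],None)
```

```text
shift [ 0.0092  0.4129 -0.1172] turn z 0.0
```

Request:
step_arm:
  commands:
    - [0,0,0,0,0,-0.05,0.085]
    - [0,0,0,0,0.015,-0.1,0.085]
    - [0,0,0,0.01,0.065,-0.12,0.085]
    - [0,0,0,0.018,0.12,-0.12,0.085]
    - [0,0,0,0.026,0.175,-0.12,0.085]
    - [0,0,0,0.034,0.23,-0.12,0.085]
    - [0,0,0,0.042,0.285,-0.12,0.085]
    - [0,0,0,0.05,0.34,-0.12,0.085]

```text
clock: 9.5
eef_pos: [0.601, -0.1448, 0.1647]
ee_rot: [3.141, -0.001, 0.285]
force: [0.2, -0.1, -0.2]
finger_gap: 0.0847
grasp_force: 0.0
```

Request:
step_arm:
  commands:
    - [0,0,0,0.002,0.05,0,0.085]
    - [0,0,0,0.005,0.09,0,0.085]
    - [0,0,0,0.008,0.109,0,0.085]
    - [0,0,0,0.008,0.109,0,0.085]
    - [0,0,0,0.008,0.109,0,0.085]
    - [0,0,0,0.008,0.109,0,0.085]
    - [0,0,0,0.008,0.109,0,0.085]
    - [0,0,0,0.008,0.109,0,0.085]

```text
clock: 10.5
eef_pos: [0.6387, -0.2451, 0.1645]
ee_rot: [3.141, -0.0, 0.285]
force: [0.9, -0.4, 1.0]
finger_gap: 0.0851
grasp_force: 0.0
```

Run:
```python
from h import *
look('wrist',['sink_center','tray_long_center','tray_square_center'],'w4.png')
```

```text
tcp [ 0.6387 -0.2451  0.1645] rot [ 3.141 -0.     0.285] t 10.5
sink_center pt 0.8 [273, 198] [ 0.6369 -0.2459  0.017 ]
sink_center pt 0.79 [496, 293] [ 0.6002 -0.5467  0.017 ]
sink_center pt 0.63 [435, 404] [ 0.4037 -0.5664  0.017 ]
sink_center mask 0.96 ctr 0.6059 -0.5359 size 87 60 long-axis deg 100.0
sink_center mask 0.69 ctr 0.4217 -0.5576 size 98 49 long-axis deg 62.5
sink_center mask 0.63 ctr 0.6411 -0.2433 size 62 52 long-axis deg 65.6
tray_long_center mask 0.91 ctr 0.6356 -0.2453 size 151 90 long-axis deg 173.2
tray_square_center pt 0.6 [381, 350] [ 0.4841 -0.431   0.003 ]
tray_square_center mask 0.78 ctr 0.5022 -0.3878 size 90 48 long-axis deg 178.8
```

View pics/w4.png

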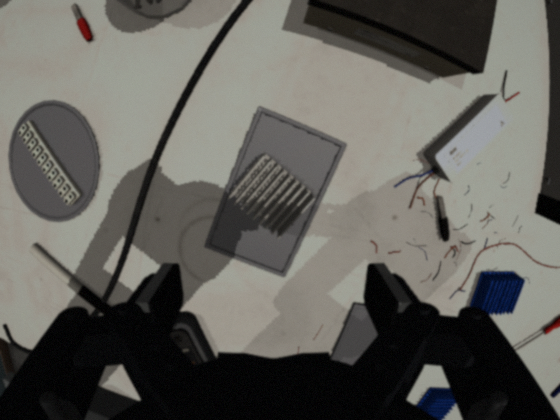

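Request:
step_arm:
  commands:
    - [0,0,-0.18,0,0,0,0.085]
    - [0,0,-0.36,0,0,0,0.085]
    - [0,0,-0.54,0,0,0.01,0.085]
    - [0,0,-0.72,0,0,0.03,0.085]
    - [0,0,-0.86,0,0,0.04,0.085]
    - [0,0,-0.86,0,0,0.04,0.085]
    - [0,0,-0.86,0,0,0.04,0.085]
    - [0,0,-0.86,0,0,0.04,0.085]

```text
clock: 11.85
eef_pos: [0.639, -0.2456, 0.1252]
ee_rot: [3.14, 0.0, 1.143]
force: [-0.2, 0.1, 0.6]
finger_gap: 0.0849
grasp_force: 0.0
```

Run:
```python
from h import *
look('wrist',['sink_center','tray_long_center'])
im=cams.grab_frame('wrist')['image'];cv2.imwrite('pics/w5.png',cv2.resize(im[100:340,120:440],None,fx=2.4,fy=2.4))
p=cv2.imread('pics/w1.png')
```

```text
tcp [ 0.639  -0.2456  0.1252] rot [3.14  0.    1.143] t 11.85
sink_center pt 0.8 [275, 204] [ 0.6406 -0.2429  0.017 ]
sink_center mask 0.69 ctr 0.6401 -0.2409 size 64 49 long-axis deg 65.9
tray_long_center mask 0.93 ctr 0.6351 -0.245 size 150 91 long-axis deg 173.9
```

View pics/w5.png

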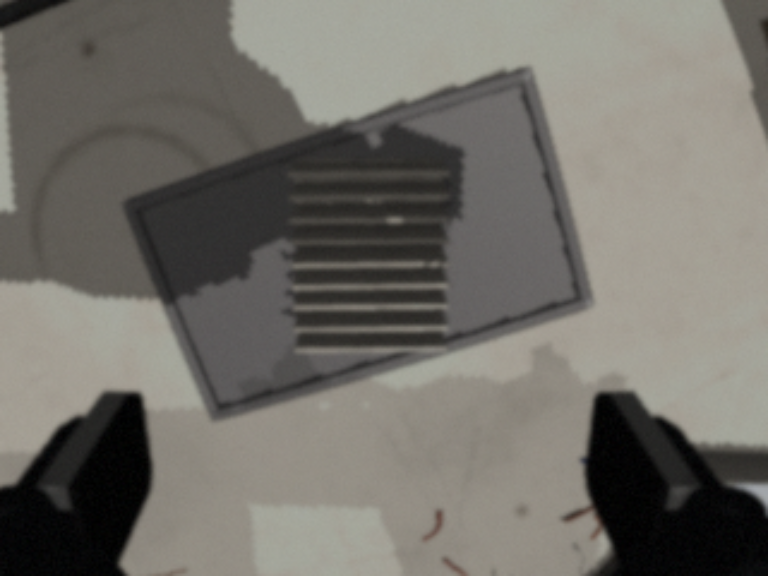

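The fins run level across the image (block ≈150×190 px in the crop, centred near (370,258)). The grip axis is aligned, so I'll descend.

Request:
step_arm:
  commands:
    - [0,0,0,0.004,0,0.04,0.085]
    - [0,0,0,0.004,0,0.08,0.085]
    - [0,0,0,0.004,0,0.105,0.085]
    - [0,0,0,0.004,0,0.117,0.085]
    - [0,0,0,0.004,0,0.117,0.06]
    - [0,0,0,0.004,0,0.117,0.035]
    - [0,0,0,0.004,0,0.117,0.035]
    - [0,0,0,0.004,0,0.117,0.035]
  force: 35

```text
clock: 13.15
eef_pos: [0.6414, -0.2423, 0.0093]
ee_rot: [3.138, 0.0, 1.145]
force: [0.3, -0.4, 5.9]
finger_gap: 0.0492
grasp_force: 39.6
```

Run:
```python
from h import *
st=env.observe();print(st['force'],st['finger_gap'],st['grasp_force'],st['eef_pos'])
# square tray corners in w1
p=cams.grab_frame('wrist')
s1=dict(eef_pos=np.array([.4884,-.421,.2205]),ee_rot=[np.pi,0,.2855])
c=[onz(p,q,.006,s1)[:2] for q in [(242,122),(349,148),(322,248),(222,222)]]
print(np.round(c,4),np.mean(c,0))
for i in range(4): d=c[(i+1)%4]-c[i];print(np.hypot(*d),np.degrees(np.arctan2(d[1],d[0])))
```

```text
[ 0.2948467  -0.38284698  5.85136165] 0.04921882976828603 39.61524546146393 [ 0.64136658 -0.24229149  0.00934875]
[[ 0.5432 -0.3686]
 [ 0.5499 -0.49  ]
 [ 0.4281 -0.4985]
 [ 0.4264 -0.376 ]] [ 0.48689172 -0.43327873]
0.12156600360519938 -86.83302897511534
0.12208365563709908 -176.0192556458819
0.12252022514110028 90.78726074109854
0.11698742710641519 3.6005789803068677
```

Request:
step_arm:
  commands:
    - [0,0,0,0,0,-0.04,0.035]
    - [0,0,0,0,0,-0.08,0.035]
    - [0,0,-0.08,-0.03,-0.008,-0.11,0.035]
    - [0,0,-0.16,-0.08,-0.021,-0.11,0.035]
    - [0,0,-0.24,-0.13,-0.034,-0.11,0.035]
    - [0,0,-0.32,-0.18,-0.047,-0.11,0.035]
    - [0,0,-0.4,-0.22,-0.058,-0.11,0.035]
    - [0,0,-0.477,-0.237,-0.062,-0.11,0.035]

```text
clock: 14.2
eef_pos: [0.484, -0.4338, 0.1171]
ee_rot: [-3.141, -0.0, 1.622]
force: [0.1, 0.0, -1.5]
finger_gap: 0.0494
grasp_force: 38.8
```

Run:
```python
from h import *
print(env.observe()['finger_gap'])
look('wrist',['tray_square_center','sink_center'],'w6.png')
shift([.487,-.432,.0095],1.615)
```

```text
0.049361015592655946
tcp [ 0.484  -0.4338  0.1171] rot [-3.141 -0.     1.622] t 14.2
tray_square_center pt 0.6 [274, 205] [ 0.4836 -0.4324  0.003 ]
tray_square_center mask 0.64 ctr 0.4848 -0.426 size 125 115 long-axis deg 2.3
sink_center pt 0.64 [274, 278] [ 0.4866 -0.4917  0.017 ]
sink_center mask 0.68 ctr 0.4856 -0.4914 size 127 94 long-axis deg 93.0
sink_center mask 0.49 ctr 0.5983 -0.572 size 16 13 long-axis deg 103.2
sink_center mask 0.44 ctr 0.3816 -0.5837 size 19 12 long-axis deg 74.6
shift [-0.0008  0.0004  0.1077] turn z 0.006
```

View pics/w6.png

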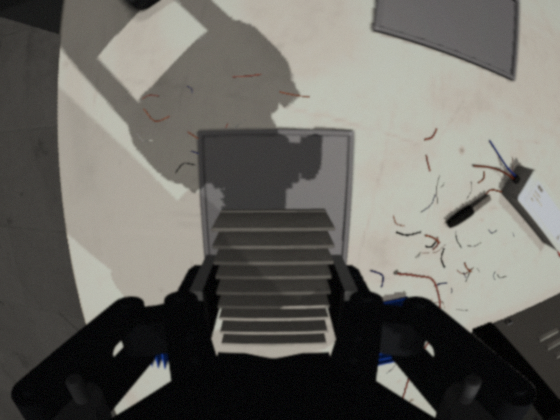

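The sink is held square over the square tray (tray's far edge at row ≈130, columns 200–353). I'll lower and release it.

Request:
step_arm:
  commands:
    - [0,0,0,0,-0.001,0.04,0.035]
    - [0,0,0,0,-0.001,0.08,0.035]
    - [0,0,0,0,-0.001,0.104,0.035]
    - [0,0,0,0,-0.001,0.11,0.035]
    - [0,0,0,0,-0.001,0.11,0.035]
    - [0,0,0,0,-0.001,0.11,0.07]
    - [0,0,0,0,-0.001,0.11,0.085]
    - [0,0,0,0,-0.001,0.1,0.085]

```text
clock: 15.45
eef_pos: [0.4848, -0.4314, 0.0167]
ee_rot: [-3.14, -0.001, 1.622]
force: [0.8, -0.1, -0.8]
finger_gap: 0.0849
grasp_force: 0.0
```

Request:
step_arm:
  commands:
    - [0,0,0,0,0,-0.05,0.085]
    - [0,0,0,0,0,-0.1,0.085]
    - [0,0,0,0,0,-0.13,0.085]
    - [0,0,0,0,0,-0.13,0.085]
    - [0,0,0,0,0,-0.13,0.085]
    - [0,0,0,0,0,-0.13,0.085]
    - [0,0,0,0,0,-0.13,0.085]
    - [0,0,0,0,0,-0.13,0.085]

```text
clock: 16.45
eef_pos: [0.4849, -0.432, 0.1467]
ee_rot: [-3.141, -0.001, 1.622]
force: [0.5, -0.4, -0.1]
finger_gap: 0.085
grasp_force: 0.0
```

Run:
```python
from h import *
look('wrist',['tray_square_center','sink_center'],'w7.png')
shift([.603,.004,.14],0.93);shift([.603,.004,.14],0.93-np.pi)
```

```text
tcp [ 0.4849 -0.432   0.1467] rot [-3.141e+00 -1.000e-03  1.622e+00] t 16.45
sink_center pt 0.97 [375, 314] [ 0.5951 -0.5455  0.017 ]
sink_center pt 0.78 [274, 204] [ 0.4846 -0.4335  0.017 ]
sink_center pt 0.64 [184, 326] [ 0.3968 -0.5707  0.017 ]
sink_center mask 0.91 ctr 0.4077 -0.5607 size 65 47 long-axis deg 89.6
sink_center mask 0.79 ctr 0.5756 -0.5455 size 74 23 long-axis deg 114.9
sink_center mask 0.57 ctr 0.4842 -0.4297 size 63 49 long-axis deg 94.0
shift [0.4295 0.1401 0.0073] turn z 0.692
shift [0.4295 0.1401 0.0073] turn z -2.45
```

View pics/w7.png

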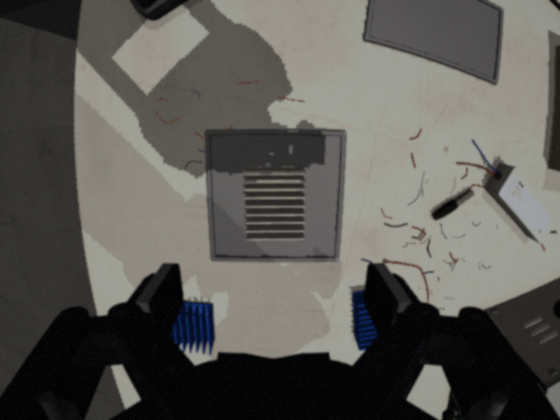

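The sink is central and flat in the square tray (tray columns 208–345, sink 244–305). Next is the strip.

Request:
step_arm:
  commands:
    - [0,0,0.08,0.04,0.013,0,0.085]
    - [0,0,0.17,0.09,0.029,0,0.085]
    - [0,0,0.26,0.14,0.046,0,0.085]
    - [0,0,0.35,0.195,0.063,0,0.085]
    - [0,0,0.44,0.25,0.082,0,0.085]
    - [0,0,0.53,0.305,0.1,0,0.085]
    - [0,0,0.62,0.36,0.118,0,0.085]
    - [0,0,0.69,0.41,0.134,0,0.085]

```text
clock: 17.7
eef_pos: [0.5982, -0.0137, 0.1476]
ee_rot: [3.141, -0.0, 0.93]
force: [0.9, -0.9, -0.9]
finger_gap: 0.0846
grasp_force: 0.0
```

Request:
step_arm:
  commands:
    - [0,0,0,0.007,0.018,0.005,0.085]
    - [0,0,0,0.008,0.019,0.02,0.085]
    - [0,0,0,0.008,0.019,0.03,0.085]
    - [0,0,0,0.008,0.019,0.03,0.07]
    - [0,0,0,0.008,0.019,0.03,0.06]
    - [0,0,0,0.008,0.019,0.03,0.06]
    - [0,0,0,0.008,0.019,0.03,0.06]
    - [0,0,0,0.008,0.019,0.03,0.06]

```text
clock: 18.7
eef_pos: [0.618, -0.0207, 0.1175]
ee_rot: [3.141, -0.0, 0.932]
force: [-0.2, -0.6, -0.6]
finger_gap: 0.0602
grasp_force: 0.0
```

Run:
```python
from h import *
look('wrist',['tray_round_center','strip_center'],'w8.png')
```

```text
tcp [ 0.618  -0.0207  0.1175] rot [ 3.141 -0.     0.932] t 18.7
tray_round_center pt 0.9 [244, 189] [0.6068 0.0055 0.003 ]
tray_round_center mask 0.83 ctr 0.6061 0.0051 size 138 137 long-axis deg 26.8
strip_center pt 0.78 [245, 191] [0.6084 0.0044 0.011 ]
strip_center mask 0.63 ctr 0.6089 0.0028 size 108 21 long-axis deg 54.0
```

View pics/w8.png

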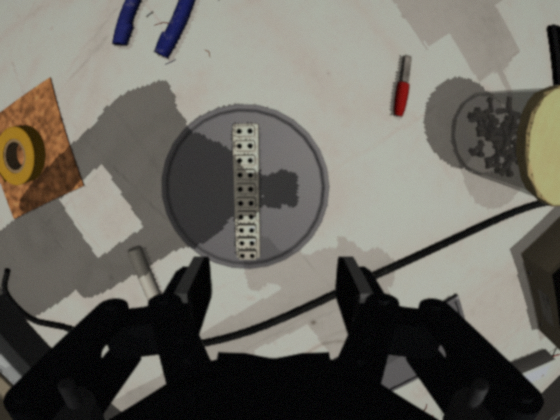

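The strip runs vertically in the image at columns 234–259, centred at (246,191), so the yaw is right. I'll correct the sideways offset and descend.

Request:
step_arm:
  commands:
    - [0,0,-0.01,0.014,-0.022,0.01,0.06]
    - [0,0,-0.01,0.014,-0.022,0.05,0.06]
    - [0,0,-0.01,0.014,-0.022,0.085,0.06]
    - [0,0,-0.01,0.014,-0.022,0.104,0.06]
    - [0,0,-0.01,0.014,-0.022,0.11,0.06]
    - [0,0,-0.01,0.014,-0.022,0.11,0.03]
    - [0,0,-0.01,0.014,-0.022,0.11,0.01]
    - [0,0,-0.01,0.014,-0.022,0.11,0.01]
  force: 30

```text
clock: 19.95
eef_pos: [0.6097, 0.0036, 0.009]
ee_rot: [3.139, -0.002, 0.942]
force: [-1.0, -0.0, 4.0]
finger_gap: 0.0191
grasp_force: 30.1
```

Request:
step_arm:
  commands:
    - [0,0,0,0,0,0,0.01]
    - [0,0,0,0,0,0,0.01]
    - [0,0,0,0,0,-0.03,0.01]
    - [0,0,0,0,0,-0.07,0.01]
    - [0,0,0,0,0,-0.1,0.01]
    - [0,0,0,0,0,-0.1,0.01]
    - [0,0,0,0,0,-0.1,0.01]
    - [0,0,0,0,0,-0.1,0.01]

```text
clock: 20.95
eef_pos: [0.6077, 0.0037, 0.1052]
ee_rot: [-3.139, 0.002, 0.942]
force: [-0.4, -0.2, -0.7]
finger_gap: 0.0193
grasp_force: 29.5
```

Run:
```python
from h import *
look('wrist',['strip_center'],'w9.png')
shift([.635,-.245,.11],-.115)
```

```text
tcp [0.6077 0.0037 0.1052] rot [-3.139e+00  2.000e-03  9.420e-01] t 20.95
strip_center pt 0.89 [270, 272] [ 0.5749 -0.0352  0.011 ]
strip_center mask 0.92 ctr 0.5795 -0.0334 size 178 33 long-axis deg 53.5
strip_center mask 0.45 ctr 0.6136 0.0151 size 131 112 long-axis deg 144.0
shift [-0.1853  0.168  -0.0038] turn z 1.057
```

View pics/w9.png

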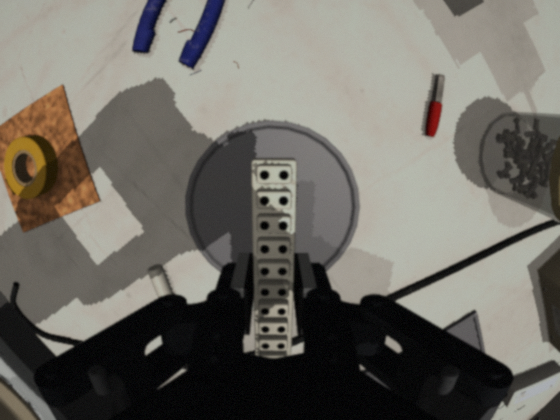

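The strip is held at columns 252–296. I'll carry it to the long tray.

Request:
step_arm:
  commands:
    - [0,0,0.13,-0.025,0.022,-0.02,0.01]
    - [0,0,0.28,-0.055,0.05,-0.02,0.01]
    - [0,0,0.43,-0.085,0.077,-0.02,0.01]
    - [0,0,0.58,-0.115,0.104,-0.02,0.01]
    - [0,0,0.73,-0.145,0.131,-0.01,0.01]
    - [0,0,0.88,-0.17,0.154,0,0.01]
    - [0,0,1.0,-0.182,0.165,0.02,0.01]
    - [0,0,1.057,-0.185,0.168,0.035,0.01]

```text
clock: 22.1
eef_pos: [0.635, -0.246, 0.0705]
ee_rot: [-3.141, 0.002, -0.119]
force: [-0.3, 0.3, -0.8]
finger_gap: 0.0191
grasp_force: 29.5
```

Run:
```python
from h import *
look('wrist',['tray_long_center'])
st=env.observe();p=cams.grab_frame('wrist');cv2.imwrite('pics/w10.png',p['image'])
Rt=R.from_euler('xyz',st['ee_rot'])
for d in cams.masks_of(p,'strip_center')[:1]:
    r,c=np.nonzero(d['region']);print(d['bbox'],d['conf'])
    for q in [((d['bbox'][0]+d['bbox'][2])/2,d['bbox'][1]),((d['bbox'][0]+d['bbox'][2])/2,d['bbox'][3])]:
        w=onz(p,q,st['eef_pos'][2]+.010,st);print(Rt.inv().apply(w-st['eef_pos']).round(4))
for d in cams.landmark_of(p,'strip_center')[:1]:
    print(Rt.inv().apply(onz(p,d['at'][::-1],st['eef_pos'][2]+.002,st)-st['eef_pos']).round(4))
shift([.6353,-.245,.009],-.115)
```

```text
tcp [ 0.635  -0.246   0.0705] rot [-3.141e+00  2.000e-03 -1.190e-01] t 22.1
tray_long_center mask 0.67 ctr 0.648 -0.2465 size 125 90 long-axis deg 173.8
[249.4, 155.0, 296.3, 360.4] 0.77
[ 0.0555  0.0005 -0.0101]
[-0.0515  0.0003 -0.0099]
[-0.001  -0.0004 -0.002 ]
shift [-0.0008  0.0006  0.0644] turn z 0.001
```

View pics/w10.png

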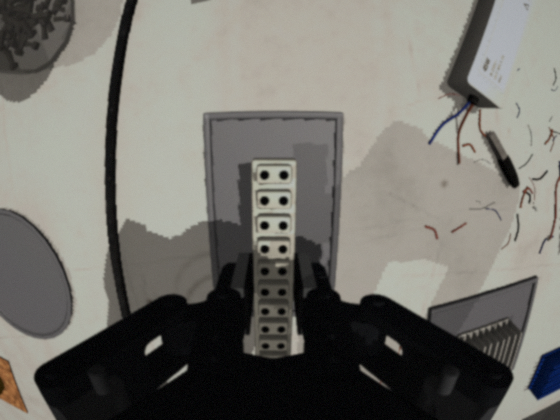

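The strip is centred over the long tray and aligned with it. I'll lower, open to 50 mm and lift.

Request:
step_arm:
  commands:
    - [0,0,0,0,0,0.03,0.01]
    - [0,0,0,0,0,0.055,0.01]
    - [0,0,0,0,0,0.064,0.01]
    - [0,0,0,0,0,0.065,0.01]
    - [0,0,0,0,0,0.065,0.03]
    - [0,0,0,0,0,0.065,0.05]
    - [0,0,0,0,0,0.05,0.05]
    - [0,0,0,0,0,0.01,0.05]

```text
clock: 23.4
eef_pos: [0.6344, -0.2443, 0.0613]
ee_rot: [-3.14, 0.004, -0.115]
force: [0.5, -0.3, 0.0]
finger_gap: 0.0496
grasp_force: 0.0
```

Run:
```python
from h import *
shift([.456,.1695,.14])
```

```text
shift [-0.2248 -0.3905 -0.0787] turn z 0.0
```

Request:
step_arm:
  commands:
    - [0,0,0,0,0,-0.05,0.07]
    - [0,0,0,-0.02,-0.03,-0.079,0.085]
    - [0,0,0,-0.045,-0.079,-0.079,0.085]
    - [0,0,0,-0.073,-0.127,-0.079,0.085]
    - [0,0,0,-0.101,-0.175,-0.079,0.085]
    - [0,0,0,-0.129,-0.223,-0.079,0.085]
    - [0,0,0,-0.157,-0.271,-0.079,0.085]
    - [0,0,0,-0.185,-0.32,-0.079,0.085]

```text
clock: 24.4
eef_pos: [0.488, 0.0959, 0.1428]
ee_rot: [-3.141, -0.002, -0.115]
force: [1.0, 0.2, -0.8]
finger_gap: 0.0849
grasp_force: 0.0
```

Request:
step_arm:
  commands:
    - [0,0,0,-0.025,-0.045,0,0.085]
    - [0,0,0,-0.04,-0.07,0.01,0.085]
    - [0,0,0,-0.04,-0.07,0.02,0.085]
    - [0,0,0,-0.04,-0.07,0.02,0.085]
    - [0,0,0,-0.04,-0.07,0.02,0.085]
    - [0,0,0,-0.04,-0.07,0.02,0.085]
    - [0,0,0,-0.04,-0.07,0.02,0.085]
    - [0,0,0,-0.04,-0.07,0.02,0.085]

```text
clock: 25.4
eef_pos: [0.4571, 0.1684, 0.1214]
ee_rot: [3.142, -0.0, -0.116]
force: [-0.6, -0.2, 0.1]
finger_gap: 0.085
grasp_force: 0.0
```

Run:
```python
from h import *
look('wrist',['roll_center','tray_round_center'],'w11.png')
shift([.456,.169,.006])
```

```text
tcp [0.4571 0.1684 0.1214] rot [ 3.142 -0.    -0.116] t 25.4
roll_center pt 0.77 [273, 208] [0.4566 0.1681 0.0125]
roll_center mask 0.65 ctr 0.4571 0.1679 size 57 55 long-axis deg 143.1
tray_round_center pt 0.59 [440, 21] [0.6056 0.0043 0.003 ]
tray_round_center mask 0.62 ctr 0.5821 0.003 size 138 90 long-axis deg 95.4
shift [-0.001  -0.0003  0.1153] turn z 0.0
```

View pics/w11.png

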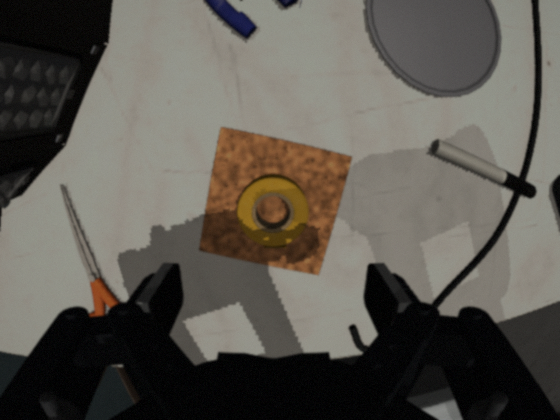

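The roll is central on the mat at (272,210) and directly under the gripper. I'll grasp it.

Request:
step_arm:
  commands:
    - [0,0,0,0,0,0.04,0.085]
    - [0,0,0,0,0,0.085,0.085]
    - [0,0,0,0,0,0.105,0.085]
    - [0,0,0,0,0,0.115,0.085]
    - [0,0,0,0,0,0.115,0.06]
    - [0,0,0,0,0,0.115,0.04]
    - [0,0,0,0,0,0.115,0.04]
    - [0,0,0,0,0,0.115,0.04]
  force: 30

```text
clock: 26.65
eef_pos: [0.458, 0.1688, 0.0077]
ee_rot: [-3.141, -0.003, -0.115]
force: [-1.5, -0.0, 6.7]
finger_gap: 0.0541
grasp_force: 32.3
```

Request:
step_arm:
  commands:
    - [0,0,0,0,0,-0.04,0.04]
    - [0,0,0,0.01,0.009,-0.08,0.04]
    - [0,0,0,0.04,0.035,-0.09,0.04]
    - [0,0,0,0.075,0.065,-0.09,0.04]
    - [0,0,0,0.11,0.096,-0.09,0.04]
    - [0,0,0,0.145,0.126,-0.09,0.04]
    - [0,0,0,0.167,0.145,-0.09,0.04]
    - [0,0,0,0.167,0.145,-0.08,0.04]

```text
clock: 27.65
eef_pos: [0.6073, 0.0037, 0.0865]
ee_rot: [3.141, -0.002, -0.118]
force: [-0.5, 0.2, -0.8]
finger_gap: 0.0541
grasp_force: 32.4
```

Run:
```python
from h import *
look('wrist',['roll_center','tray_round_center'],'w12.png')
shift([.606,.005,.0075])
```

```text
tcp [0.6073 0.0037 0.0865] rot [ 3.141e+00 -2.000e-03 -1.180e-01] t 27.65
roll_center pt 0.62 [272, 276] [0.564  0.0088 0.0125]
roll_center mask 0.79 ctr 0.5648 0.0082 size 100 88 long-axis deg 173.2
roll_center mask 0.29 ctr 0.462 0.1418 size 97 26 long-axis deg 136.6
tray_round_center pt 0.67 [272, 216] [0.6083 0.0041 0.003 ]
tray_round_center mask 0.92 ctr 0.6242 0.0035 size 138 103 long-axis deg 84.8
shift [0.0005 0.0011 0.0787] turn z 0.0
```

View pics/w12.png

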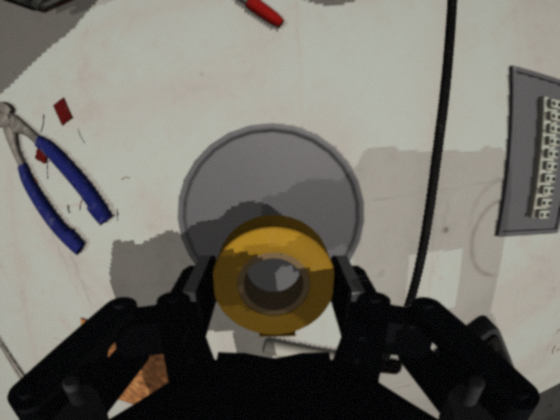

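The roll is held over the round tray (tray columns 180–362, centred). I'll lower, release and lift well clear.

Request:
step_arm:
  commands:
    - [0,0,0,0,0,0.04,0.04]
    - [0,0,0,0,0,0.07,0.04]
    - [0,0,0,0,0,0.079,0.04]
    - [0,0,0,0,0,0.08,0.04]
    - [0,0,0,0,0,0.08,0.07]
    - [0,0,0,0,0,0.08,0.085]
    - [0,0,0,0,0,0.07,0.085]
    - [0,0,0,0,0,0.03,0.085]

```text
clock: 28.9
eef_pos: [0.6045, 0.0053, 0.0548]
ee_rot: [3.141, 0.005, -0.115]
force: [-0.3, 0.4, 0.8]
finger_gap: 0.0847
grasp_force: 0.0
```

Request:
step_arm:
  commands:
    - [0,0,0,0,0,-0.04,0.085]
    - [0,0,0,0,0,-0.09,0.085]
    - [0,0,0,-0.02,0.02,-0.13,0.085]
    - [0,0,0,-0.04,0.06,-0.15,0.085]
    - [0,0,0,-0.06,0.1,-0.15,0.085]
    - [0,0,0,-0.07,0.13,-0.15,0.085]
    - [0,0,0,-0.07,0.13,-0.15,0.085]
    - [0,0,0,-0.07,0.13,-0.15,0.085]

```text
clock: 29.9
eef_pos: [0.522, -0.1154, 0.2068]
ee_rot: [-3.141, -0.001, -0.115]
force: [-0.4, -0.2, 0.5]
finger_gap: 0.0848
grasp_force: 0.0
```

Run:
```python
from h import *
look('wrist',['roll_center','tray_round_center','strip_center','tray_long_center','sink_center','tray_square_center'],'w13.png')
```

```text
tcp [ 0.522  -0.1154  0.2068] rot [-3.141e+00 -1.000e-03 -1.150e-01] t 29.9
roll_center pt 0.61 [152, 125] [0.6048 0.0043 0.0125]
roll_center mask 0.89 ctr 0.6031 0.0024 size 60 56 long-axis deg 80.5
tray_round_center pt 0.71 [158, 123] [6.058e-01 6.000e-04 3.000e-03]
tray_round_center mask 0.69 ctr 0.6068 0.0043 size 137 137 long-axis deg 172.2
strip_center pt 0.83 [382, 69] [ 0.6359 -0.2459  0.011 ]
strip_center mask 0.71 ctr 0.6334 -0.2413 size 108 22 long-axis deg 173.7
strip_center mask 0.63 ctr 0.4637 0.1539 size 106 106 long-axis deg 160.3
tray_long_center pt 0.77 [378, 73] [ 0.6329 -0.2432  0.003 ]
tray_long_center mask 0.62 ctr 0.6346 -0.2448 size 149 91 long-axis deg 173.6
sink_center pt 0.92 [519, 192] [ 0.4849 -0.4337  0.017 ]
sink_center mask 0.73 ctr 0.4882 -0.4206 size 80 57 long-axis deg 93.0
sink_center mask 0.73 ctr 0.4044 -0.5155 size 65 17 long-axis deg 15.8
tray_square_center mask 0.66 ctr 0.4852 -0.4297 size 129 126 long-axis deg 92.4
```

View pics/w13.png

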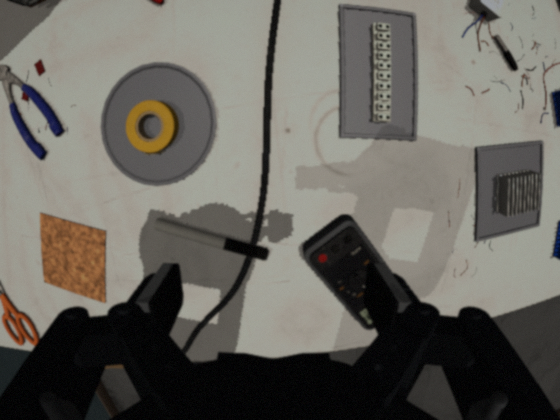

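All three parts lie centred and flat: the roll at (151,127) in the round tray, the strip at (381,73) along the long tray and the sink at (517,193) in the square tray. The mat at (73,256) is empty, so I'm handing in.

```bash
python3 -c "
from h import *
print(workorder.sign_off())"
```

```text
the job is handed in; nothing more can be done
None
```

The job is handed in: the roll is in the round tray, the strip lies along the long tray, the bare heat sink is in the square tray, and the mat is empty; it took about 30 s of the 102 s, and the judge's verdict was not shown.

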